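# Recover the socket with the T-handle and move it to the next nut

## Robot

A 7-joint arm with a two-finger parallel gripper is mounted at the origin on the work surface. World frame = base frame: x ahead of the robot, y to its left, z up, the work surface at z = 0. Lengths are in m, angles in rad, forces in N, time in s.
With the tool pointing down it reaches from about 0.4 to 0.85 m from the base axis. Payload 4.5 kg.
Tool frame: the origin (TCP) lies midway between the tips of the shut fingers; the grasp point (between the pads) lies 19 mm behind it; z points along the fingers, y is the line along which they close (so a half turn about z gives the same grasp; the last joint's range is limited). The gripper opens to 88 mm and grips with 3 to 60 N. Pads are 18 mm wide; open, the fingers measure 123 mm over their backs; the gripper's body (75 mm by 187 mm) begins 45 mm behind the grasp point.
Start: joints at [1.381, 0.689, -0.195, 1.565, 0.157, 0.902, -0.215], TCP at [0.139, -0.609, 0.239] pointing down, gripper open.
Joint ranges: [-3.01, 3.01], [-0.46, 2.08], [-1.47, 1.51], [0.13, 2.56], [-1, 4.14], [0.04, 2.09], [-2.66, 2.66]. Speed limits (rad/s): [2.57, 2.57, 3.14, 3.14, 3.14, 3.14, 3.14].

## Interface

Orientations are given as a unit quaternion [x, y, z, w].
In Python, from plant import r gives the robot as it stands.
- The arm moves only by the tool carry_out, never from a script. Its argument "plan" is a list of rows, each an object with "rot": the turn, a rotation vector about the tool's x, y, z in rad, a list of three; "xyz": the shift along the tool's x, y, z in m, a list of three; "grip": the closure in counts, from 0 (fully open) to 255 (shut). In form: [{"rot": [wx, wy, wz], "xyz": [dx, dy, dz], "grip": grip}, ...]. A call has 1 to 8 rows; each row is the pose to reach, as a shift and turn from the pose commanded when the call began, along the tool's axes at that moment; what a row does not reach only later rows make up. A row lasts 1/12 s, in which the tool goes at most 41.7 mm and 7.16 degrees, less where a joint would pass 70% of its speed; a pose out of reach is approached as far as the arm can. A call with a gripper value outside its range is refused whole. The fingers move at their own pace and stop on an object; "squeeze" is the grip in N (left out, the last holds). Time passes only in rows, so rows that repeat a pose let the fingers close. It gives the time, the measured TCP pose, the force, the opening and the grip force at its end, in the units of the state.
- r.get_state(): the state, without advancing time (a new reading comes with each control period).
- r.snapshot(name): name is "side" or "top"; returns the picture (480x640x3 uint8, red, green, blue); there is no depth.
- r.camera_params(name): a dict with "fx", "fy", "cx", "cy" (pixels), "position" and "attitude" of the camera in the world. Camera axes: x right, y down, z forward; pixel columns grow to the right and rows downward; lengths in m; the calibration is good to about 2 mm. A picture is of the moment at which its call begins. camera_params takes no time and is no camera call.
- r.finish_job(): hands the job in; it is judged then, once.
The state is a dict: "clock": time; "q": joint angles; "qd": joint speeds; "joint_torque": joint torques, N m; "tool_pos": TCP position; "eef_rot": TCP orientation; "contact_force": force on the tool from outside, world axes, zero at the start; "moment": the same for the moment, N m; "opening": opening from 0.0 (shut) to 1.0 (fully open); "finger_force": force on a finger pad.
Only numpy, scipy, OpenCV 4.12 (cv2) and the standard library are available. Lean on these libraries where they do the work, as an engineer would, in place of code of your own. Each camera call takes 0.05 s, during which the arm holds its last target. There are 200 camera calls.

## Task

The blue-banded socket stayed behind on a finished nut of the upturned sprung seat. Take the T-handle from its wooden stand and push its square drive straight down into the socket until the spring ball clicks and the collar sits on the socket: the seat gives on its springs, so push on firmly until you feel the click, but do not force it. Then lift the socket off on the handle, lower it gently over the one bare nut until its rim sits flat on the steel plate, and leave the tool standing there upright for me to tighten. Leave the other sockets, the vase, the pot and the grey tray alone.

Things in the scene. Friction and masses are not known exactly. Their poses are not given: they have to be found in the camera images.
- thandle: T-handle, bright steel, about 0.5 kg, standing drive-down in the wooden stand. Origin at the tip of its square drive, z up along the shank, x along the cross bar. From the tip up: square drive 12.7 mm wide, to 16 mm; round collar 22 mm in diameter, to 30 mm, its underside the shoulder; shank 16 mm in diameter, to 75 mm; head block, to 105 mm
- drive_tip (a point): centre of the drive's end face, the origin of the T-handle. The drive's faces look along the handle's x and y; the tip is chamfered 1.2 mm. A brass spring ball stands 3 mm proud of the +x face, 10 mm above the tip. Getting it past the socket's mouth takes a push of roughly 12 to 22 N; the push then drops suddenly by several newtons as the drive clicks home
- head (a point): centre of the T-handle's square head block, 90 mm above the drive tip. The block is 24 x 24 x 30 mm, its faces along the handle's x and y; the cross bar, 12 mm in diameter and 192 mm long, passes through it along x, so grip the two free faces, across y
- stand: light wooden tool stand, 150 x 75 x 50 mm, fixed, origin under its centre, its length along x. The T-handle stands in the 24 mm middle hole, 26 mm deep
- socket_blue: dark steel socket with a blue band, at first standing over nut_a of the seat, nut end down: 28 mm in diameter, 50 mm tall, 160 g. Origin at the centre of its lower rim, z up. With the drive fully home its tip is 34 mm above this origin. The ball meets the mouth when the tip is some 8 mm short of home; once clicked it holds the socket's weight easily
- socket_top (a point): centre of that socket's top face, 50 mm above its origin: mouth of a square hole 13.7 mm wide and 17 mm deep, its sides facing along the socket's x and y, with a 1.2 mm chamfer and, 6 mm down, a groove all round for the ball; the drive goes in any of the four ways round
- socket_rim (a point): centre of that socket's lower rim, its origin: mouth of the hexagonal bore, 20.2 mm across flats and 33 mm deep, two of its flats facing along the socket's +x and -x
- socket_yellow: larger socket with a yellow band, 30 to 33 mm in diameter, 50 mm tall, standing in the red holder; origin at its lower rim
- socket_green: larger socket with a green band, 30 to 33 mm in diameter, 50 mm tall, standing in the red holder; origin at its lower rim
- green_vase: small green glass vase, 84 mm wide, 78 mm tall
- white_pot: white ceramic pot, 68 mm wide, 85 mm tall
- cap_tray: grey plastic tray, 90 x 120 x 30 mm
- seat: fixed wire frame of an upturned seat unit, origin on the table under its centre. On it, on four coil springs, a red-edged plywood board 270 x 270 mm with a grey steel plate 160 x 160 mm. The board sinks straight down when pushed, very roughly 1 mm per newton, 30 mm at most, and springs back. In the plate's middle a dark hub 54 mm wide, 40 mm high; on its far corners two black caps
- nut_a (a point): centre of the finished nut under the blue-banded socket, at the plate's top surface, 90 mm above the table as long as nothing presses on the board; x and y as the seat's. The nut is 19 mm across flats, 14 mm high, two flats facing along +x and -x
- nut_b (a point): centre of the bare brass-coloured nut, at the plate's top surface, 112 mm from nut_a; x and y as the seat's. The nut is 19 mm across flats and 14 mm high with a tapered top, two flats facing along +x and -x; a stud 12 mm in diameter stands 5 mm above it. It does not turn
- socket_white: larger socket with a white band, 30 to 33 mm in diameter, 50 mm tall, standing in the red holder; origin at its lower rim

How it is judged:
On the way, in this order (a step that is already met when the one before it is completed fails the run):
1. the drive is pushed fully home in the blue-banded socket while the socket stands on nut_a (z of drive_tip in the frame of socket_blue below 0.036 m and distance between drive_tip and socket_blue above 0.03 m and angle between the z axis of thandle and the z axis of socket_blue, either way round below 0.12 rad and x of head in the frame of socket_blue between -0.012 and 0.012 m and y of head in the frame of socket_blue between -0.012 and 0.012 m and horizontal distance between socket_rim and nut_a below 0.005 m and z of socket_rim in the frame of nut_a below 0.005 m), for 0.2 s.
2. the socket is lifted clear of the nuts on the drive, held by the ball (z of drive_tip in the frame of socket_blue below 0.036 m and distance between drive_tip and socket_blue above 0.03 m and angle between the z axis of thandle and the z axis of socket_blue, either way round below 0.12 rad and x of head in the frame of socket_blue between -0.012 and 0.012 m and y of head in the frame of socket_blue between -0.012 and 0.012 m and z of socket_rim in the frame of nut_a above 0.025 m and contact force between the fingers and socket_blue below 0.1 N), for 0.2 s.
At the end, for the whole second after the job is handed in: The blue-banded socket sits over the bare nut (nut_b), its rim within 3 mm of the plate and centred within 3 mm, the T-handle's drive still fully home in it (within 2 mm), the handle upright within 7 degrees, both at rest and let go (z of drive_tip in the frame of socket_blue below 0.036 m and distance between drive_tip and socket_blue above 0.03 m and angle between the z axis of thandle and the z axis of socket_blue, either way round below 0.12 rad and x of head in the frame of socket_blue between -0.012 and 0.012 m and y of head in the frame of socket_blue between -0.012 and 0.012 m and horizontal distance between socket_rim and nut_b below 0.003 m and z of socket_rim in the frame of nut_b below 0.003 m and angle between thandle's own z axis and vertical below 0.12 rad and linear speed of each of thandle, socket_blue below 0.02 m/s); the robot touches nothing.
It fails at once if the T-handle is forced against the blue-banded socket with more than 40 N (contact force between thandle and socket_blue above 40 N).
It fails at once if the socket is pressed on the seat or its nuts with more than 40 N (contact force between socket_blue and seat above 40 N).
It fails at once if the T-handle or the robot's fingers hit the seat (contact force between any of thandle, the fingers and seat above 5 N).
It fails at once if another socket is moved more than 15 mm (distance of any of socket_yellow, socket_green, socket_white from where it was at the start of the episode above 0.015 m).
It fails at once if the vase, the pot or the grey tray is moved more than 25 mm (distance of any of green_vase, white_pot, cap_tray from where it was at the start of the episode above 0.025 m).
It also fails if it takes over 61 s, if anything falls off the work surface, if the arm or the gripper's body presses on something with over 40 N, if the wrist force passes 120 N, or if a joint passes its speed limit or range.

## Working session

There is one attempt and no reset: what is moved stays moved. The work goes in short steps, Python scripts to look and compute and a tool call to move; the robot and the scene stay as the last step left them, time stands still between calls to the robot, and variables do not carry over. Pictures are saved under pics/ and viewed, at most 12 in all, crops included, and the job is handed in when it is done.

Besides the shell and the picture viewer there is one more tool, called as name([rows], argument=value, ...), one row to a line, values as JSON. carry_out: Moves the arm, as the interface text tells. Its arguments: {"type":"object","properties":{"plan":{"type":"array"},"squeeze":{"type":"number"}},"required":["plan"]}

```bash
mkdir -p pics; ls; python3 - <<'E'
from plant import r
import cv2
for n in("side","top"):
    cv2.imwrite(f"pics/{n}0.png",r.snapshot(n)[:,:,::-1]); print(r.camera_params(n))
print(r.get_state())
E
```

```text
pics
{'fx': 468.7447254268202, 'fy': 468.7447254268202, 'cx': 318.3691587352174, 'cy': 228.40026991542783, 'position': array([ 0.39370767, -0.87168589,  0.64320931]), 'attitude': array([ 0.86702408, -0.09577301,  0.05756658, -0.48557478])}
{'fx': 500.54679146956454, 'fy': 500.54679146956454, 'cx': 312.2689671994729, 'cy': 235.75786291086033, 'position': array([ 0.47701611, -0.01139048,  1.10547279]), 'attitude': array([-0.70434545,  0.70736919, -0.03046286,  0.05097381])}
{'clock': 0.1, 'q': array([ 1.3808291 ,  0.68988396, -0.19453149,  1.56616615,  0.15729319,
        0.90249317, -0.21508763]), 'qd': array([ 9.80118465e-04, -2.13133782e-03,  1.51407511e-03, -2.14411662e-03,
        3.03294344e-05, -6.57852364e-04,  9.23589067e-05]), 'joint_torque': array([-2.49478180e-03, -5.28501856e+01, -1.27115875e+00, -1.53837097e+01,
       -5.25142509e-02,  2.00702882e-03,  4.05289882e-05]), 'tool_pos': array([ 0.138541  , -0.60891163,  0.23802028]), 'eef_rot': array([ 9.93742552e-01,  1.11692125e-01, -1.36227583e-04, -7.68345169e-04]), 'contact_force': array([ 0.68635611, -0.1840423 ,  0.07786141]), 'moment': array([-0.01439148, -0.00641535,  0.01470427]), 'finger_force': 0.0, 'opening': 0.9983334628165492}
```

View pics/side0.png

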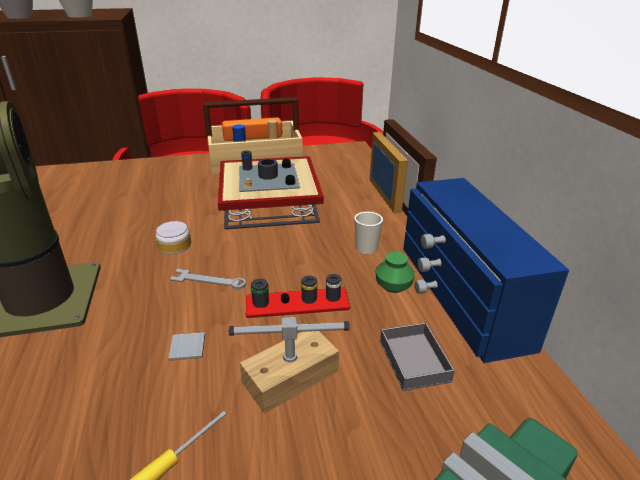

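View pics/top0.png

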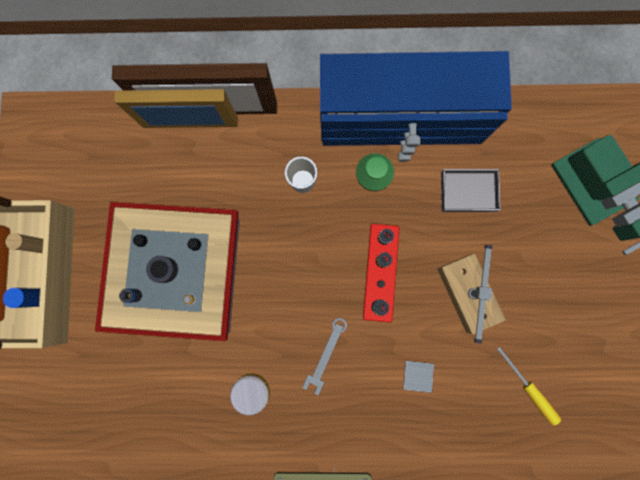

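```bash
cat > h.py <<'E'
import numpy as np, cv2
from scipy.spatial.transform import Rotation as R
from plant import r
C={n:r.camera_params(n) for n in("side","top")}
def ray(n,u,v):
    c=C[n]; d=R.from_quat(c["attitude"]).apply([(u-c["cx"])/c["fx"],(v-c["cy"])/c["fy"],1.]); return np.array(c["position"]),d/np.linalg.norm(d)
def onz(n,u,v,z):
    p,d=ray(n,u,v); return p+d*(z-p[2])/d[2]
def tri(uvs,uvt):
    A=np.zeros((3,3));b=np.zeros(3)
    for n,uv in(("side",uvs),("top",uvt)):
        p,d=ray(n,*uv);M=np.eye(3)-np.outer(d,d);A+=M;b+=M@p
    return np.linalg.solve(A,b)
def proj(n,P):
    c=C[n];q=R.from_quat(c["attitude"]).inv().apply(np.array(P)-c["position"]);return np.array([c["fx"]*q[0]/q[2]+c["cx"],c["fy"]*q[1]/q[2]+c["cy"]])
def crop(im,x,y,w,h,s): return cv2.resize(im[y:y+h,x:x+w],None,fx=s,fy=s,interpolation=cv2.INTER_CUBIC)
E
python3 - <<'E'
from h import *
t=cv2.imread("pics/top0.png");s=cv2.imread("pics/side0.png")
a=np.hstack([crop(t,110,275,40,30,10),crop(t,170,285,40,30,10)])
b=np.hstack([crop(s,230,145,50,37,8),crop(t,465,275,50,37,8)])
cv2.imwrite("pics/c1.png",np.vstack([a,b]))
E
```

```text
(no output)
```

View pics/c1.png

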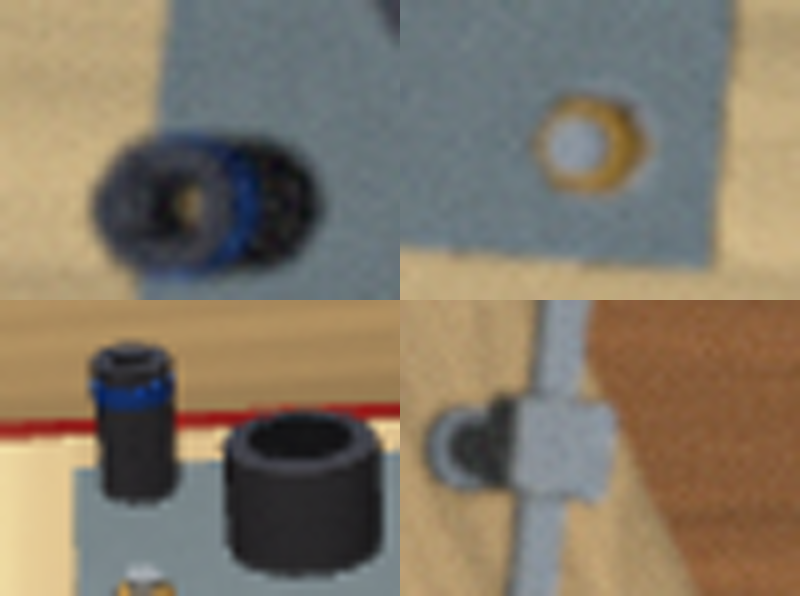

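```bash
python3 - <<'E'
from h import *
t=np.mean([r.snapshot("top")[:,:,::-1].astype(float) for _ in range(10)],0)
s=np.mean([r.snapshot("side")[:,:,::-1].astype(float) for _ in range(10)],0)
np.savez("avg.npz",t=t,s=s)
g=lambda im,k:np.clip(im*k,0,255).astype(np.uint8)
a=np.hstack([crop(g(t,2.5),114,284,20,20,20),crop(g(s,2.5),239,147,16,16,25)])
cv2.imwrite("pics/c2.png",a)
E
```

```text
(no output)
```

View pics/c2.png

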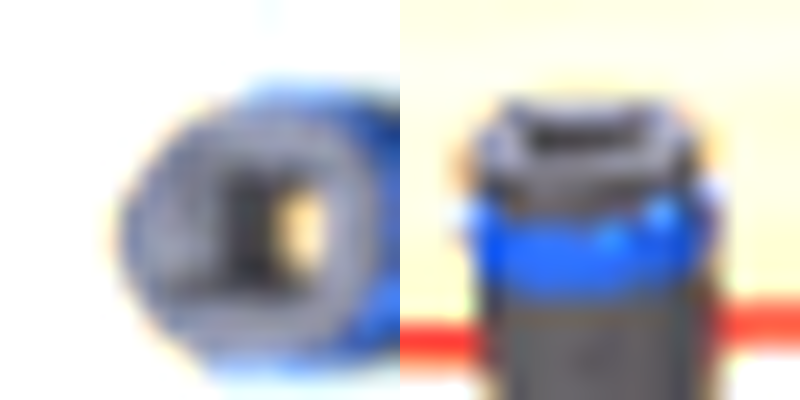

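```bash
python3 - <<'E'
from h import *
d=np.load("avg.npz");t=d["t"].astype(np.uint8);s=d["s"].astype(np.uint8)
def comp(m,box):
    z=np.zeros_like(m);x,y,w,h=box;z[y:y+h,x:x+w]=m[y:y+h,x:x+w]
    n,l,st,c=cv2.connectedComponentsWithStats(z);i=1+np.argmax(st[1:,4]);return (l==i).astype(np.uint8),c[i],st[i]
def hsv(im):return cv2.cvtColor(im,cv2.COLOR_BGR2HSV)
T=hsv(t);S=hsv(s)
# red border quad in top
red=(cv2.inRange(T,(0,150,60),(8,255,255))|cv2.inRange(T,(172,150,60),(180,255,255)))
m,c,st=comp(red,(80,190,170,160));cn=max(cv2.findContours(m,0,2)[0],key=cv2.contourArea)
q=cv2.boxPoints(cv2.minAreaRect(cn));print("red px",q.round(1).tolist())
W=np.array([onz("top",*p,0.085) for p in q]);print(W.round(4));
for a,b in((0,1),(1,2)):print("edge",np.linalg.norm(W[b]-W[a]),np.degrees(np.arctan2(*(W[b]-W[a])[[1,0]])))
# plate
pl=cv2.inRange(T,(85,20,60),(125,110,190));m,c,st=comp(pl,(105,215,120,110))
cn=cv2.convexHull(max(cv2.findContours(m,0,2)[0],key=cv2.contourArea));rq=cv2.minAreaRect(cn);q=cv2.boxPoints(rq);print("plate px",st)
W=np.array([onz("top",*p,0.09) for p in q]);print(W.mean(0))
for a,b in((0,1),(1,2)):print("edge",np.linalg.norm(W[b]-W[a]),np.degrees(np.arctan2(*(W[b]-W[a])[[1,0]])))
# stud tops / nut
print("T nut patch HSV",T[299,190],T[299,188],T[299,192])
br=cv2.inRange(T,(12,100,80),(30,255,255));m,c,st=comp(br,(182,291,18,18));h=cv2.convexHull(max(cv2.findContours(m,0,2)[0],key=cv2.contourArea))
(cx,cy),rad=cv2.minEnclosingCircle(h);print("nut",cx,cy,rad,st,onz("top",cx,cy,.100))
br=cv2.inRange(S,(12,110,80),(30,255,255));m,c,st=comp(br,(242,176,14,14));print("side nut",c,st)
# T handle grey
gr=cv2.inRange(T,(95,15,90),(130,90,255));m,c,st=comp(gr,(465,240,35,105));print("bar",c,st)
ys,xs=np.nonzero(m);far=(abs(ys-293)>14);v=cv2.fitLine(np.c_[xs,ys][far].astype(np.float32),2,0,.01,.01).ravel();print(v)
P=[onz("top",v[2]+k*v[0]/v[1],v[3]+k,.114) for k in(-40,40)];print("bar yaw",np.degrees(np.arctan2(*(P[1]-P[0])[[1,0]])))
m2=cv2.erode(m,np.ones((9,9)));ys,xs=np.nonzero(m2);print("head px",xs.mean(),ys.mean(),len(xs),onz("top",xs.mean(),ys.mean(),.129))
gr=cv2.inRange(S,(90,0,90),(140,90,255));m,c,st=comp(gr,(225,312,130,50));print("side bar",c,st)
m2=cv2.erode(m,np.ones((9,9)));ys,xs=np.nonzero(m2);print("side head",xs.mean(),ys.mean(),len(xs))
for P in ([.38,-.31,.129],):print(proj("side",P))
E
```

```text
red px [[94.5, 330.8999938964844], [106.0, 198.0], [237.8000030517578, 209.39999389648438], [226.3000030517578, 342.3999938964844]]
[[0.403  0.4619 0.085 ]
 [0.6776 0.4505 0.085 ]
 [0.6512 0.1725 0.085 ]
 [0.3801 0.1919 0.085 ]]
edge 0.2748374374276835 -2.368843798948357
edge 0.2792900451966646 -95.43160720068666
plate px [ 120  230   87   81 4893]
[0.52699855 0.32389116 0.09      ]
edge 0.15656174074977564 -1.9116196141131836
edge 0.17131763429813618 -94.57473406549356
T nut patch HSV [ 17  33 122] [105  32 157] [ 20 166 134]
nut 189.0 299.0 4.472236156463623 [187 295   7   9  32] [0.46712518 0.26566467 0.1       ]
side nut [247.83333333 183.58333333] [245 181   7   6  36]
bar [483.48898678 293.83480176] [476 248  15  92 454]
[ 1.0901707e-01 -9.9403989e-01  4.8296295e+02  2.9432224e+02]
bar yaw 171.420291504067
head px 485.0 293.5 2 [ 0.47657288 -0.31457289  0.129     ]
side bar [268.59195402 325.93103448] [233 317  63  15 348]
side head 288.5 322.0 4
[227.77723794 326.72794164]
```

```bash
cat >> h.py <<'E'
def go(p,yaw):
    """tool-frame shift and turn to TCP p, tool down, tool x at yaw (deg)"""
    s=r.get_state();q=R.from_quat(s["eef_rot"]);a=np.radians(yaw)
    D=R.from_matrix(np.array([[np.cos(a),np.sin(a),0],[np.sin(a),-np.cos(a),0],[0,0,-1]]))
    print("t",s["clock"],"tcp",s["tool_pos"].round(4),"F",np.round(s["contact_force"],1),"xyz",q.inv().apply(np.array(p)-s["tool_pos"]).round(4).tolist(),"rot",(q.inv()*D).as_rotvec().round(4).tolist(),"q",s["q"].round(2))
E
python3 - <<'E'
from h import *
d=np.load("avg.npz");t=d["t"].astype(np.uint8);s=d["s"].astype(np.uint8)
cv2.imwrite("pics/c3.png",np.hstack([crop(s,225,310,130,60,4)[:,:520],crop(t,470,240,25,60,4)]))
E
python3 -c "
from h import *
go([.477,-.3146,.17],-8.6)"
```

```text
t 1.1 tcp [ 0.1388 -0.6095  0.2388] F [-0.7  1.  -0.1] xyz [0.3953, -0.2124, 0.0687] rot [0.0002, -0.0001, 0.3739] q [ 1.38  0.69 -0.19  1.57  0.16  0.9  -0.22]
```

View pics/c3.png

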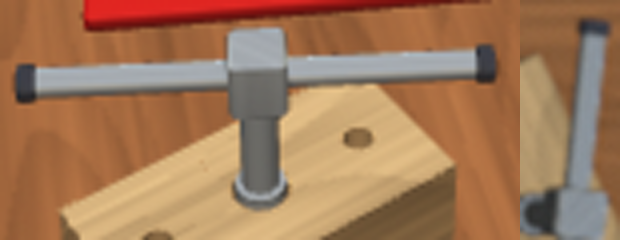

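```bash
python3 -c "
from h import *
P=tri((289.4,320.4),(485,293.3));print(P,proj('side',P),proj('top',P))
print(proj('top',(.477,-.3146,.129)))
go([P[0],P[1],.17],-8.6)"
```

```text
[ 0.47680795 -0.31500735  0.12759248] [289.49219622 320.39110705] [484.99347225 293.37658298]
[485.00484714 293.27599275]
t 1.1 tcp [ 0.1388 -0.6095  0.2388] F [-0.7  1.  -0.1] xyz [0.395, -0.2121, 0.0687] rot [0.0002, -0.0001, 0.3739] q [ 1.38  0.69 -0.19  1.57  0.16  0.9  -0.22]
```

carry_out([
  {"rot": [0,0,0.374],"xyz": [0.395,-0.212,0],"grip": 0},
  {"rot": [0,0,0.374],"xyz": [0.395,-0.212,0],"grip": 0},
  {"rot": [0,0,0.374],"xyz": [0.395,-0.212,0],"grip": 0},
  {"rot": [0,0,0.374],"xyz": [0.395,-0.212,0],"grip": 0},
  {"rot": [0,0,0.374],"xyz": [0.395,-0.212,0],"grip": 0},
  {"rot": [0,0,0.374],"xyz": [0.395,-0.212,0],"grip": 0},
  {"rot": [0,0,0.374],"xyz": [0.395,-0.212,0],"grip": 0},
  {"rot": [0,0,0.374],"xyz": [0.395,-0.212,0],"grip": 0},
])

```text
clock: 1.77
tool_pos: [0.3915, -0.389, 0.2389]
eef_rot: [0.997, -0.075, 0.0, 0.0]
contact_force: [0.9, -0.3, -0.1]
opening: 1.0
finger_force: 0.0
```

```bash
python3 -c "
from h import *
go([.477,-.315,.095],-8.6)"
```

```text
t 1.7667 tcp [ 0.3915 -0.389   0.2389] F [ 0.9 -0.3 -0.1] xyz [0.0734, -0.086, 0.1439] rot [0.0002, -0.0004, -0.0001] q [ 0.73  0.59 -0.05  1.79  0.04  0.76 -1.06]
```

carry_out([
  {"rot": [0,0,0],"xyz": [0.0735,-0.086,0],"grip": 0},
  {"rot": [0,0,0],"xyz": [0.0735,-0.086,0.02],"grip": 0},
  {"rot": [0,0,0],"xyz": [0.0735,-0.086,0.035],"grip": 0},
  {"rot": [0,0,0],"xyz": [0.0735,-0.086,0.055],"grip": 0},
  {"rot": [0,0,0],"xyz": [0.0735,-0.086,0.055],"grip": 0},
  {"rot": [0,0,0],"xyz": [0.0735,-0.086,0.055],"grip": 0},
])

```text
clock: 2.27
tool_pos: [0.4747, -0.3166, 0.1832]
eef_rot: [0.997, -0.075, -0.001, -0.0]
contact_force: [0.2, 0.0, -0.5]
opening: 0.997
finger_force: 0.0
```

```bash
python3 -c "
from h import *
go([.477,-.315,.095],-8.6)"
```

```text
t 2.2667 tcp [ 0.4747 -0.3166  0.1832] F [ 0.2  0.  -0.5] xyz [0.0023, -0.002, 0.0882] rot [0.0, 0.0027, -0.0003] q [ 0.53  0.69 -0.03  1.79  0.04  0.66 -1.25]
```

carry_out([
  {"rot": [0,0,0],"xyz": [0.002,-0.002,0.03],"grip": 0},
  {"rot": [0,0,0],"xyz": [0.002,-0.002,0.06],"grip": 0},
  {"rot": [0,0,0],"xyz": [0.002,-0.002,0.08],"grip": 60},
  {"rot": [0,0,0],"xyz": [0.002,-0.002,0.088],"grip": 100},
  {"rot": [0,0,0],"xyz": [0.002,-0.002,0.088],"grip": 130},
  {"rot": [0,0,0],"xyz": [0.002,-0.002,0.088],"grip": 150},
  {"rot": [0,0,0],"xyz": [0.002,-0.002,0.088],"grip": 150},
  {"rot": [0,0,0],"xyz": [0.002,-0.002,0.088],"grip": 150},
], squeeze=55)

```text
clock: 2.93
tool_pos: [0.4788, -0.3158, 0.0974]
eef_rot: [0.997, -0.075, 0.001, 0.001]
contact_force: [0.5, -0.5, -0.3]
opening: 0.569
finger_force: 0.0
```

carry_out([
  {"rot": [0,0,0],"xyz": [0,0,0],"grip": 200},
  {"rot": [0,0,0],"xyz": [0,0,0],"grip": 255},
  {"rot": [0,0,0],"xyz": [0,0,0],"grip": 255},
  {"rot": [0,0,0],"xyz": [0,0,0],"grip": 255},
  {"rot": [0,0,0],"xyz": [0,0,0],"grip": 255},
], squeeze=55)

```text
clock: 3.35
tool_pos: [0.4781, -0.3151, 0.096]
eef_rot: [0.997, -0.075, 0.0, 0.0]
contact_force: [-0.8, -0.8, 2.2]
opening: 0.272
finger_force: 54.9
```

```bash
python3 -c "
from h import *
go([.477,-.315,.095],-8.6)"
```

```text
t 3.35 tcp [ 0.4781 -0.3151  0.096 ] F [-0.8 -0.8  2.2] xyz [-0.0011, 0.0, 0.001] rot [0.0006, -0.0005, -0.0002] q [ 0.52  0.82 -0.03  1.84  0.05  0.47 -1.26]
```

carry_out([
  {"rot": [0,0,0],"xyz": [0,0,-0.015],"grip": 255},
  {"rot": [0,0,0],"xyz": [0,0,-0.04],"grip": 255},
  {"rot": [0,0,0],"xyz": [0,0,-0.08],"grip": 255},
  {"rot": [0,0,0],"xyz": [0,0,-0.12],"grip": 255},
  {"rot": [0,0,0],"xyz": [0,0,-0.16],"grip": 255},
  {"rot": [0,0,0],"xyz": [0,0,-0.2],"grip": 255},
  {"rot": [0,0,0],"xyz": [0,0,-0.2],"grip": 255},
])

```text
clock: 3.93
tool_pos: [0.4814, -0.3169, 0.303]
eef_rot: [0.997, -0.075, 0.006, 0.003]
contact_force: [1.7, -1.5, -5.4]
opening: 0.266
finger_force: 54.8
```

```bash
python3 - <<'E'
from h import *
a=onz("top",126,295,.14);b=onz("top",187.3,299.3,.109);print(a,b,np.linalg.norm((a-b)[:2]),np.degrees(np.arctan2(*(a-b)[[1,0]])))
P=tri((246.1,152),(126,295));print("sock tri",P,proj("side",P),proj("top",P))
print("side proj of a",proj("side",a),proj("side",b))
# seat yaw from individual plate/red edges
d=np.load("avg.npz");t=d["t"].astype(np.uint8)
T=cv2.cvtColor(t,cv2.COLOR_BGR2HSV)
red=(cv2.inRange(T,(0,150,60),(8,255,255))|cv2.inRange(T,(172,150,60),(180,255,255)))[190:350,80:250]
cn=cv2.convexHull(max(cv2.findContours(red,0,2)[0],key=cv2.contourArea));q=cv2.approxPolyN(cn,4).reshape(-1,2)+[80,190]
W=np.array([onz("top",*map(float,p),.088) for p in q]);print(q.tolist(),W.round(4).tolist(),W.mean(0))
for i in range(4):e=W[(i+1)%4]-W[i];print(np.linalg.norm(e).round(4),np.degrees(np.arctan2(e[1],e[0])).round(2))
go([a[0],a[1],.30],-4)
E
```

```text
[0.47548931 0.3778156  0.14      ] [0.46662908 0.26657864 0.109     ] 0.11158926780590672 85.44590123585036
sock tri [0.47447357 0.37915851 0.13689464] [246.46431988 151.99305921] [125.93274166 295.52393388]
side proj of a [246.79182471 151.10659824] [248.28146115 178.08949697]
[[238, 209], [226, 341], [94, 331], [109, 201]] [[0.6515, 0.1716, 0.088], [0.3831, 0.1919, 0.088], [0.403, 0.4615, 0.088], [0.6705, 0.4426, 0.088]] [0.52705708 0.31690729 0.088     ]
0.2692 175.67
0.2703 85.78
0.2681 -4.03
0.2717 -94.01
t 3.9333 tcp [ 0.4814 -0.3169  0.303 ] F [ 1.7 -1.5 -5.4] xyz [-0.11, -0.6859, -0.0018] rot [0.0055, -0.0128, -0.0808] q [ 0.52  0.54 -0.04  1.65  0.02  0.94 -1.24]
```

carry_out([
  {"rot": [0,0,0],"xyz": [-0.02,-0.13,0],"grip": 255},
  {"rot": [0,0,0],"xyz": [-0.04,-0.25,0],"grip": 255},
  {"rot": [0,0,0],"xyz": [-0.06,-0.35,0],"grip": 255},
  {"rot": [0,0,0],"xyz": [-0.06,-0.35,0],"grip": 255},
  {"rot": [0,0,0],"xyz": [-0.06,-0.35,0],"grip": 255},
  {"rot": [0,0,0],"xyz": [-0.06,-0.35,0],"grip": 255},
  {"rot": [0,0,0],"xyz": [-0.06,-0.35,0],"grip": 255},
  {"rot": [0,0,0],"xyz": [-0.06,-0.35,0],"grip": 255},
])

```text
clock: 4.6
tool_pos: [0.4697, 0.0202, 0.2944]
eef_rot: [0.997, -0.075, -0.002, 0.0]
contact_force: [1.9, 1.0, -5.2]
opening: 0.265
finger_force: 54.8
```

```bash
python3 -c "
from h import *
go([.4755,.378,.30],-4.2)"
```

```text
t 4.6 tcp [0.4697 0.0202 0.2944] F [ 1.9  1.  -5.2] xyz [-0.0478, -0.3546, -0.0058] rot [0.0009, 0.0032, -0.0768] q [-0.11  0.41 -0.05  1.94  0.03  0.79 -1.89]
```

carry_out([
  {"rot": [0,0,-0.0384],"xyz": [-0.02,-0.17,0],"grip": 255},
  {"rot": [0,0,-0.077],"xyz": [-0.048,-0.355,-0.002],"grip": 255},
  {"rot": [0,0,-0.077],"xyz": [-0.048,-0.355,-0.002],"grip": 255},
  {"rot": [0,0,-0.077],"xyz": [-0.048,-0.355,-0.002],"grip": 255},
  {"rot": [0,0,-0.077],"xyz": [-0.048,-0.355,-0.002],"grip": 255},
  {"rot": [0,0,-0.077],"xyz": [-0.048,-0.355,-0.002],"grip": 255},
  {"rot": [0,0,-0.077],"xyz": [-0.048,-0.355,-0.002],"grip": 255},
  {"rot": [0,0,-0.077],"xyz": [-0.048,-0.355,-0.002],"grip": 255},
])

```text
clock: 5.27
tool_pos: [0.4753, 0.3529, 0.2956]
eef_rot: [0.999, -0.036, -0.001, 0.001]
contact_force: [0.7, -0.4, -4.5]
opening: 0.269
finger_force: 54.8
```

```bash
python3 -c "
from h import *
go([.4755,.378,.26],-4.2)"
```

```text
t 5.2667 tcp [0.4753 0.3529 0.2956] F [ 0.7 -0.4 -4.5] xyz [-0.0015, -0.0251, 0.0355] rot [0.003, 0.0028, 0.0006] q [-0.68  0.58 -0.07  1.6   0.05  0.97 -2.41]
```

carry_out([
  {"rot": [0,0,0],"xyz": [-0.001,-0.025,0.01],"grip": 255},
  {"rot": [0,0,0],"xyz": [-0.001,-0.025,0.03],"grip": 255},
  {"rot": [0,0,0],"xyz": [-0.001,-0.025,0.04],"grip": 255},
  {"rot": [0,0,0],"xyz": [-0.001,-0.025,0.04],"grip": 255},
  {"rot": [0,0,0],"xyz": [-0.001,-0.025,0.04],"grip": 255},
  {"rot": [0,0,0],"xyz": [-0.001,-0.025,0.04],"grip": 255},
  {"rot": [0,0,0],"xyz": [-0.001,-0.025,0.04],"grip": 255},
])

```text
clock: 5.85
tool_pos: [0.4786, 0.376, 0.2585]
eef_rot: [0.999, -0.037, 0.001, -0.0]
contact_force: [0.5, 0.0, -4.7]
opening: 0.266
finger_force: 54.8
```

```bash
python3 - <<'E'
from h import *
go([.4755,.378,.25],-4.2)
t=np.mean([r.snapshot("top")[:,:,::-1].astype(float) for _ in range(4)],0).astype(np.uint8)
s=np.mean([r.snapshot("side")[:,:,::-1].astype(float) for _ in range(4)],0).astype(np.uint8)
cv2.imwrite("s1.png",s);cv2.imwrite("t1.png",t)
x=crop(s,215,95,60,75,8);cv2.imwrite("pics/c4.png",np.hstack([cv2.resize(x,(400,500)),cv2.resize(crop(t,70,240,110,100,4),(400,500))]))
E
```

```text
t 5.85 tcp [0.4786 0.376  0.2585] F [ 0.5  0.  -4.7] xyz [-0.0032, -0.0018, 0.0085] rot [-0.0008, -0.0014, -0.0017] q [-0.7   0.64 -0.07  1.6   0.05  0.9  -2.44]
```

View pics/c4.png

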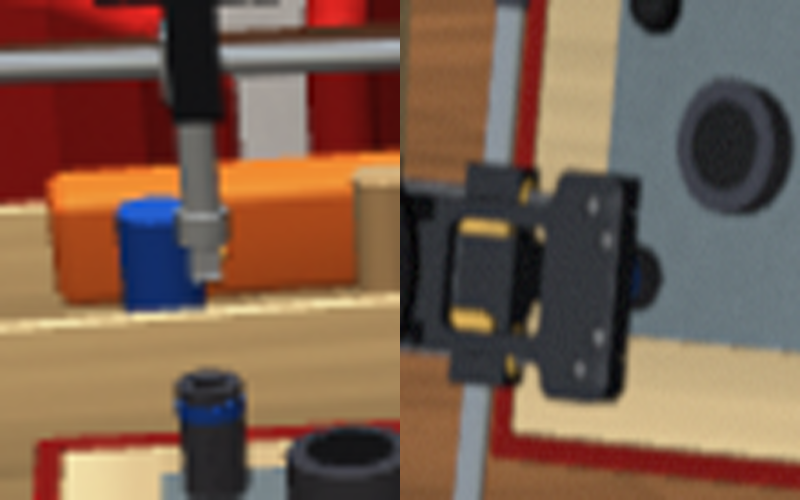

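```bash
python3 - <<'E'
from h import *
s=cv2.imread("s1.png").astype(float)
p=np.array([.4786,.376,.2585])
for dz in(.072,.057,.042,.03):print("pred side",dz,proj("side",p-[0,0,dz]))
for z in(.14,):print("sock",proj("side",[.4755,.378,z]))
g=s.mean(2)
import sys
for y in (114,118,122,127,129,131,133,135,136,137,138):
    print(y,s[y,236:256].astype(int).mean(1).astype(int).tolist())
E
```

```text
pred side 0.072 [246.75877913 135.41499025]
pred side 0.057 [246.35945647 130.17556902]
pred side 0.042 [245.95523422 124.87186139]
pred side 0.03 [245.62826782 120.58181006]
sock [246.78940471 151.08181152]
114 [38, 33, 34, 34, 39, 65, 102, 106, 103, 96, 78, 45, 42, 37, 65, 158, 159, 160, 159, 157]
118 [42, 33, 34, 34, 35, 53, 98, 106, 105, 99, 85, 58, 50, 48, 66, 131, 159, 160, 160, 159]
122 [144, 144, 144, 144, 144, 142, 94, 104, 105, 101, 90, 92, 145, 146, 146, 146, 147, 147, 147, 148]
127 [111, 111, 110, 111, 107, 84, 126, 145, 149, 153, 141, 126, 74, 70, 89, 89, 89, 89, 89, 89]
129 [56, 57, 56, 56, 54, 63, 96, 106, 106, 105, 99, 92, 77, 68, 87, 88, 88, 88, 88, 88]
131 [56, 56, 56, 56, 53, 57, 97, 102, 105, 104, 95, 90, 87, 80, 86, 87, 87, 86, 85, 85]
133 [55, 57, 56, 56, 54, 52, 53, 78, 106, 106, 106, 106, 94, 72, 84, 84, 83, 84, 83, 83]
135 [56, 57, 57, 56, 55, 52, 53, 75, 108, 108, 111, 109, 89, 82, 82, 81, 81, 80, 81, 80]
136 [56, 56, 57, 56, 55, 52, 51, 72, 121, 123, 136, 137, 98, 81, 80, 79, 80, 79, 78, 79]
137 [56, 57, 57, 56, 55, 53, 49, 54, 83, 57, 67, 64, 69, 78, 78, 77, 77, 74, 73, 72]
138 [56, 57, 57, 56, 55, 53, 49, 46, 40, 43, 67, 67, 66, 64, 62, 64, 63, 61, 64, 64]
```

```bash
python3 - <<'E'
from h import *
s=cv2.imread("s1.png").astype(float)
for y in range(148,166,2):
    print(y,s[y,238:256].mean(1).astype(int).tolist())
for z in(.14,.125,.11):print(z,proj("side",[.4755,.378,z]),proj("side",[.4755-.014,.378,z]),proj("side",[.4755+.014,.378,z]))
print(proj("side",[.4755,.378,.1865]))
E
```

```text
148 [134, 134, 134, 135, 136, 136, 137, 136, 137, 138, 138, 138, 137, 137, 139, 138, 139, 138]
150 [138, 138, 138, 138, 135, 130, 114, 99, 98, 100, 114, 118, 132, 135, 135, 134, 133, 133]
152 [132, 132, 128, 94, 68, 66, 30, 29, 31, 34, 45, 70, 68, 91, 130, 130, 130, 130]
154 [132, 133, 127, 79, 38, 36, 46, 45, 41, 36, 34, 40, 40, 86, 133, 134, 133, 134]
156 [130, 129, 124, 80, 49, 50, 53, 53, 53, 68, 47, 49, 41, 55, 124, 123, 123, 122]
158 [121, 122, 122, 114, 39, 44, 50, 50, 49, 48, 42, 38, 32, 46, 117, 117, 116, 116]
160 [66, 66, 66, 63, 38, 38, 40, 42, 40, 37, 38, 35, 33, 41, 76, 81, 80, 80]
162 [191, 184, 178, 169, 69, 38, 40, 41, 39, 38, 38, 35, 33, 56, 152, 184, 183, 184]
164 [191, 184, 179, 171, 101, 37, 39, 41, 37, 38, 38, 35, 32, 57, 147, 181, 180, 180]
0.14 [246.78940471 151.08181152] [241.77327827 151.47313358] [251.78500569 150.6920907 ]
0.125 [247.17619202 156.06656108] [242.19055541 156.46574598] [252.14154823 155.66899998]
0.11 [247.55843525 160.99274867] [242.60292032 161.39958494] [252.49391049 160.58755761]
[245.5605947  135.24543294]
```

```bash
python3 - <<'E'
from h import *
t=cv2.imread("t1.png").astype(float).mean(2)
for v in (242,246,250,262,265,268): print(v,t[v,84:108].astype(int).tolist())
for v in (325,330,335): print(v,t[v,76:100].astype(int).tolist())
a=np.radians(-4.2);c=np.array([.4786,.376,.2775])
for k in(.085,.05,-.07,-.09):print(proj("top",c+[k*np.cos(a),k*np.sin(a),0]))
E
```

```text
242 [98, 97, 97, 96, 98, 97, 95, 96, 99, 97, 96, 97, 115, 142, 144, 142, 140, 136, 126, 100, 70, 59, 58, 58]
246 [96, 95, 96, 95, 96, 95, 94, 94, 93, 95, 95, 104, 128, 145, 150, 149, 146, 145, 128, 96, 76, 61, 61, 61]
250 [103, 103, 106, 105, 105, 103, 104, 107, 104, 104, 106, 123, 144, 146, 148, 149, 146, 137, 114, 81, 68, 59, 62, 57]
262 [95, 97, 96, 93, 95, 93, 95, 94, 93, 102, 124, 144, 148, 147, 146, 146, 132, 99, 77, 63, 57, 55, 58, 70]
265 [94, 91, 93, 94, 93, 97, 97, 96, 101, 120, 144, 148, 149, 149, 146, 142, 117, 88, 75, 60, 56, 59, 61, 94]
268 [92, 92, 92, 89, 90, 90, 89, 86, 90, 115, 146, 148, 146, 149, 148, 136, 108, 80, 66, 63, 59, 55, 68, 110]
325 [104, 103, 105, 104, 101, 104, 102, 103, 102, 104, 123, 145, 148, 148, 146, 147, 139, 111, 83, 76, 65, 62, 57, 59]
330 [101, 103, 102, 100, 101, 104, 102, 102, 101, 116, 140, 146, 149, 148, 146, 143, 123, 99, 85, 68, 59, 59, 57, 60]
335 [100, 97, 98, 97, 97, 98, 98, 97, 100, 120, 146, 148, 149, 147, 146, 134, 107, 89, 94, 100, 97, 97, 100, 99]
[100.26789762 242.65644383]
[ 97.79761622 263.38285106]
[ 89.14900075 335.94734741]
[ 87.67996137 348.2730316 ]
```

```bash
python3 - <<'E'
from h import *
for i in range(3):
    go([.476,.3768,.218],-4.2); r.snapshot("side")
E
```

```text
t 6.25 tcp [0.4777 0.3767 0.2577] F [-0.1 -0.7 -4.9] xyz [-0.0017, 0.0001, 0.0397] rot [-0.0002, -0.0002, 0.0002] q [-0.7   0.64 -0.07  1.6   0.05  0.9  -2.44]
t 6.3 tcp [0.4776 0.3767 0.2576] F [ 0.5  0.3 -5.3] xyz [-0.0016, 0.0001, 0.0396] rot [-0.0, -0.0001, 0.0001] q [-0.7   0.64 -0.07  1.6   0.05  0.9  -2.44]
t 6.35 tcp [0.4776 0.3767 0.2576] F [-1.7  0.  -4.9] xyz [-0.0016, 0.0001, 0.0396] rot [0.0, -0.0, 0.0001] q [-0.7   0.64 -0.07  1.6   0.05  0.9  -2.44]
```

carry_out([
  {"rot": [0,0,0],"xyz": [-0.002,0,0.01],"grip": 255},
  {"rot": [0,0,0],"xyz": [-0.002,0,0.02],"grip": 255},
  {"rot": [0,0,0],"xyz": [-0.002,0,0.03],"grip": 255},
  {"rot": [0,0,0],"xyz": [-0.002,0,0.038],"grip": 255},
  {"rot": [0,0,0],"xyz": [-0.002,0,0.038],"grip": 255},
  {"rot": [0,0,0],"xyz": [-0.002,0,0.038],"grip": 255},
  {"rot": [0,0,0],"xyz": [-0.002,0,0.038],"grip": 255},
  {"rot": [0,0,0],"xyz": [-0.002,0,0.038],"grip": 255},
])

```text
clock: 7.07
tool_pos: [0.4761, 0.3772, 0.2201]
eef_rot: [0.999, -0.037, 0.0, -0.0]
contact_force: [-1.3, 0.8, -5.0]
opening: 0.263
finger_force: 54.8
```

```bash
python3 - <<'E'
from h import *
s=np.mean([r.snapshot("side")[:,:,::-1].astype(float) for _ in range(4)],0)
go([.4755,.3772,.214],-4.2)
cv2.imwrite("pics/c5.png",crop(s.astype(np.uint8),225,110,50,65,9))
E
```

```text
t 7.2667 tcp [0.4759 0.377  0.2199] F [ 0.1  0.2 -4.5] xyz [-0.0004, -0.0002, 0.0059] rot [-0.0005, -0.0006, 0.0001] q [-0.71  0.68 -0.07  1.65  0.06  0.81 -2.44]
```

View pics/c5.png

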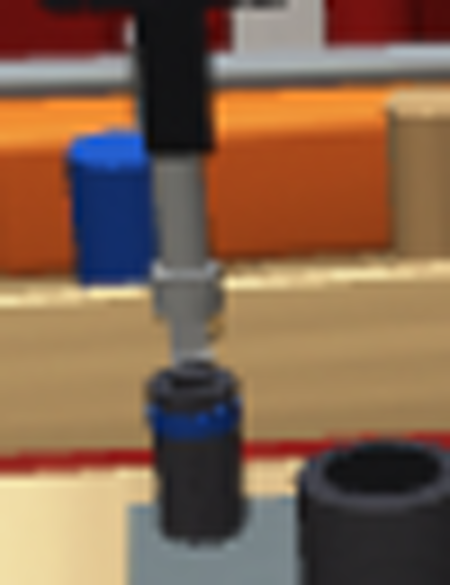

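carry_out([
  {"rot": [0,0,0],"xyz": [-0.0003,0,0.003],"grip": 255},
  {"rot": [0,0,0],"xyz": [-0.0003,0,0.006],"grip": 255},
  {"rot": [0,0,0],"xyz": [-0.0003,0,0.008],"grip": 255},
  {"rot": [0,0,0],"xyz": [-0.0003,0,0.01],"grip": 255},
  {"rot": [0,0,0],"xyz": [-0.0003,0,0.012],"grip": 255},
  {"rot": [0,0,0],"xyz": [-0.0003,0,0.013],"grip": 255},
  {"rot": [0,0,0],"xyz": [-0.0003,0,0.013],"grip": 255},
])

```text
clock: 7.85
tool_pos: [0.4751, 0.3768, 0.2061]
eef_rot: [0.999, -0.037, -0.0, 0.0]
contact_force: [0.6, -0.6, -5.0]
opening: 0.269
finger_force: 54.8
```

carry_out([
  {"rot": [0,0,0],"xyz": [0,0,0.003],"grip": 255},
  {"rot": [0,0,0],"xyz": [0,0,0.006],"grip": 255},
  {"rot": [0,0,0],"xyz": [0,0,0.008],"grip": 255},
  {"rot": [0,0,0],"xyz": [0,0,0.01],"grip": 255},
  {"rot": [0,0,0],"xyz": [0,0,0.01],"grip": 255},
])

```text
clock: 8.27
tool_pos: [0.4759, 0.3781, 0.1976]
eef_rot: [0.999, -0.036, 0.001, -0.001]
contact_force: [-0.7, 0.8, 2.7]
opening: 0.264
finger_force: 54.8
```

carry_out([
  {"rot": [0,0,0],"xyz": [0,0,0.002],"grip": 255},
  {"rot": [0,0,0],"xyz": [0,0,0.004],"grip": 255},
  {"rot": [0,0,0],"xyz": [0,0,0.005],"grip": 255},
  {"rot": [0,0,0],"xyz": [0,0,0.005],"grip": 255},
])

```text
clock: 8.6
tool_pos: [0.476, 0.3783, 0.1931]
eef_rot: [0.999, -0.036, 0.001, -0.002]
contact_force: [-0.2, 0.8, 7.2]
opening: 0.267
finger_force: 54.8
```

carry_out([
  {"rot": [0,0,0],"xyz": [0,0,0.002],"grip": 255},
  {"rot": [0,0,0],"xyz": [0,0,0.003],"grip": 255},
  {"rot": [0,0,0],"xyz": [0,0,0.003],"grip": 255},
])

```text
clock: 8.85
tool_pos: [0.4762, 0.3784, 0.1905]
eef_rot: [0.999, -0.036, 0.001, -0.002]
contact_force: [-1.7, 1.1, 9.4]
opening: 0.262
finger_force: 54.8
```

carry_out([
  {"rot": [0,0,0],"xyz": [0,0,0.002],"grip": 255},
  {"rot": [0,0,0],"xyz": [0,0,0.003],"grip": 255},
  {"rot": [0,0,0],"xyz": [0,0,0.003],"grip": 255},
])

```text
clock: 9.1
tool_pos: [0.4754, 0.3781, 0.1866]
eef_rot: [0.999, -0.036, 0.0, -0.001]
contact_force: [1.1, 0.6, -4.2]
opening: 0.266
finger_force: 54.8
```

carry_out([
  {"rot": [0,0,0],"xyz": [0,0,0.001],"grip": 255},
  {"rot": [0,0,0],"xyz": [0,0,0.002],"grip": 255},
  {"rot": [0,0,0],"xyz": [0,0,0.002],"grip": 255},
])

```text
clock: 9.35
tool_pos: [0.4759, 0.3789, 0.1846]
eef_rot: [0.999, -0.036, 0.001, -0.002]
contact_force: [-0.8, 3.2, 6.1]
opening: 0.268
finger_force: 54.8
```

carry_out([
  {"rot": [0,0,0],"xyz": [0,0,0.002],"grip": 255},
  {"rot": [0,0,0],"xyz": [0,0,0.002],"grip": 255},
  {"rot": [0,0,0],"xyz": [0,0,0.002],"grip": 255},
  {"rot": [0,0,0],"xyz": [0,0,0.002],"grip": 255},
])

```text
clock: 9.68
tool_pos: [0.476, 0.3789, 0.1831]
eef_rot: [0.999, -0.036, 0.001, -0.002]
contact_force: [-1.3, 1.5, 8.6]
opening: 0.267
finger_force: 54.8
```

```bash
python3 - <<'E'
from h import *
go([.4755,.3772,.28],-4.2)
E
```

```text
t 9.6833 tcp [0.476  0.3789 0.1831] F [-1.3  1.5  8.6] xyz [-0.0002, 0.0014, -0.097] rot [-0.0041, -0.0022, 0.0007] q [-0.71  0.73 -0.07  1.68  0.06  0.73 -2.45]
```

carry_out([
  {"rot": [0,0,0],"xyz": [0,0,-0.008],"grip": 255},
  {"rot": [0,0,0],"xyz": [0,0,-0.016],"grip": 255},
  {"rot": [0,0,0],"xyz": [0,0,-0.024],"grip": 255},
  {"rot": [0,0,0],"xyz": [0,0,-0.032],"grip": 255},
  {"rot": [0,0,0],"xyz": [0,0,-0.042],"grip": 255},
  {"rot": [0,0,0],"xyz": [0,0,-0.052],"grip": 255},
  {"rot": [0,0,0],"xyz": [0,0,-0.062],"grip": 255},
  {"rot": [0,0,0],"xyz": [0,0,-0.066],"grip": 255},
])

```text
clock: 10.35
tool_pos: [0.4762, 0.3771, 0.2496]
eef_rot: [0.999, -0.037, 0.001, -0.001]
contact_force: [0.7, 0.1, -6.6]
opening: 0.269
finger_force: 54.8
```

carry_out([
  {"rot": [0,0,0],"xyz": [0,0,0],"grip": 255},
  {"rot": [0,0,0],"xyz": [0,0,0],"grip": 255},
  {"rot": [0,0,0],"xyz": [0,0,0],"grip": 255},
])

```text
clock: 10.6
tool_pos: [0.475, 0.3765, 0.247]
eef_rot: [0.999, -0.037, -0.0, 0.001]
contact_force: [-0.2, 0.7, -6.6]
opening: 0.263
finger_force: 54.8
```

```bash
python3 - <<'E'
from h import *
s=np.mean([r.snapshot("side")[:,:,::-1].astype(float) for _ in range(4)],0)
t=np.mean([r.snapshot("top")[:,:,::-1].astype(float) for _ in range(4)],0)
go([.4755-.0085,.3772-.1115,.25],-4.2)
cv2.imwrite("s2.png",s);cv2.imwrite("t2.png",t)
x=crop(s.astype(np.uint8),220,100,60,90,6);y=crop(t.astype(np.uint8),80,245,60,90,6)
cv2.imwrite("pics/c6.png",np.hstack([x,y]))
E
```

```text
t 11.0 tcp [0.4753 0.3768 0.2473] F [ 0.6  0.5 -6.7] xyz [-0.0002, 0.1114, -0.0026] rot [0.0003, 0.0002, 0.0001] q [-0.71  0.65 -0.07  1.62  0.05  0.88 -2.44][ WARN:0@2.476] global loadsave.cpp:1063 imwrite_ Unsupported depth image for selected encoder is fallbacked to CV_8U.
```

View pics/c6.png

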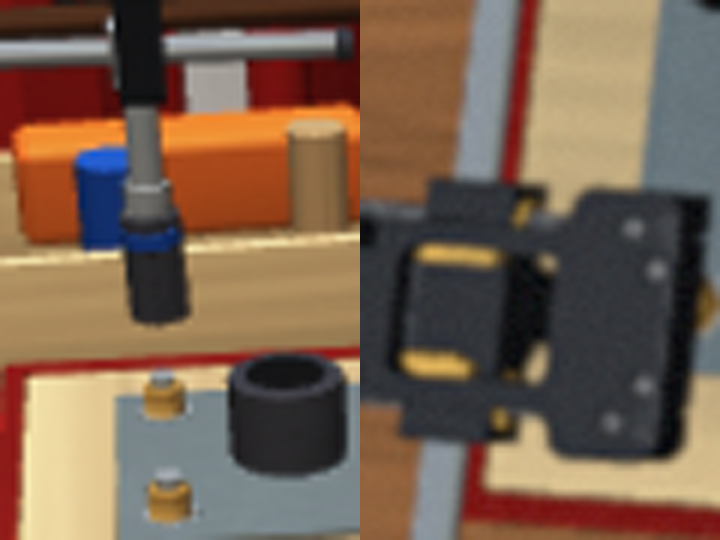

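```bash
python3 - <<'E'
from h import *
s=cv2.imread("s2.png")
S=cv2.cvtColor(s,cv2.COLOR_BGR2HSV);m=cv2.inRange(S,(12,130,70),(28,255,255))[160:190,240:256]
n,l,st,c=cv2.connectedComponentsWithStats(m)
P=[]
for i in range(1,n):
    if st[i,4]>12:print(st[i],c[i]+[240,160]);P.append(onz("side",*(c[i]+[240,160]),.098))
print(P);d=P[1]-P[0];print(np.linalg.norm(d),np.degrees(np.arctan2(d[1],d[0])))
# socket bottom in side
g=s.mean(2)
for y in(144,147,149,151,153):print(y,g[y,236:256].astype(int).tolist())
print(proj("side",[.4753,.3768,.2473-.106]))
E
```

```text
[ 4  4  6  6 26] [246.61538462 166.34615385]
[ 5 21  7  6 31] [247.61290323 183.58064516]
[array([0.47106782, 0.36855872, 0.098     ]), array([0.46313082, 0.25669168, 0.098     ])]
0.11214825025049409 -94.0583546443598
144 [140, 140, 139, 140, 130, 37, 37, 39, 40, 37, 39, 38, 35, 33, 52, 136, 137, 136, 136, 136]
147 [134, 134, 133, 133, 125, 56, 37, 39, 40, 36, 37, 38, 35, 35, 43, 88, 135, 135, 135, 136]
149 [138, 138, 138, 139, 133, 79, 36, 39, 40, 37, 38, 38, 35, 34, 41, 91, 139, 138, 138, 138]
151 [136, 137, 136, 136, 132, 100, 36, 38, 39, 40, 37, 36, 37, 34, 36, 67, 130, 130, 130, 131]
153 [132, 132, 132, 132, 132, 126, 80, 55, 49, 49, 44, 49, 56, 74, 94, 132, 132, 132, 132, 133]
[246.72470438 150.81179923]
```

carry_out([
  {"rot": [0,0,0],"xyz": [0,0.025,0],"grip": 255},
  {"rot": [0,0,0],"xyz": [0,0.055,0],"grip": 255},
  {"rot": [0,0,0],"xyz": [0,0.085,0],"grip": 255},
  {"rot": [0,0,0],"xyz": [0,0.11,0],"grip": 255},
  {"rot": [0,0,0],"xyz": [0,0.11,0.01],"grip": 255},
  {"rot": [0,0,0],"xyz": [0,0.11,0.02],"grip": 255},
  {"rot": [0,0,0],"xyz": [0,0.11,0.023],"grip": 255},
  {"rot": [0,0,0],"xyz": [0,0.11,0.023],"grip": 255},
])

```text
clock: 11.67
tool_pos: [0.4669, 0.2671, 0.224]
eef_rot: [0.999, -0.036, -0.001, 0.0]
contact_force: [-0.6, -0.7, -6.7]
opening: 0.266
finger_force: 54.8
```

```bash
python3 - <<'E'
from h import *
s=np.mean([r.snapshot("side")[:,:,::-1].astype(float) for _ in range(6)],0).astype(np.uint8)
t=np.mean([r.snapshot("top")[:,:,::-1].astype(float) for _ in range(4)],0).astype(np.uint8)
go([.4672,.2659,.212],-4.1)
x=crop(s,225,130,50,70,8);y=crop(t,140,260,50,70,8)
cv2.imwrite("pics/c7.png",np.hstack([x,y]))
g=s.mean(2)
for v in(160,163,166,169,171,173,175,177,178,179,180):print(v,g[v,238:260].astype(int).tolist())
E
```

```text
t 12.1667 tcp [0.4673 0.2673 0.2247] F [-0.2  0.2 -6. ] xyz [-0.0, 0.0014, 0.0127] rot [-0.0001, -0.0002, -0.0015] q [-0.56  0.59 -0.08  1.85  0.07  0.7  -2.32]
160 [68, 68, 68, 50, 40, 40, 48, 47, 45, 42, 40, 39, 39, 40, 57, 85, 84, 86, 101, 98, 85, 62]
163 [191, 185, 172, 100, 52, 57, 58, 58, 57, 60, 57, 53, 47, 48, 103, 184, 181, 183, 179, 137, 59, 70]
166 [187, 143, 129, 114, 37, 40, 42, 43, 39, 40, 40, 38, 36, 38, 71, 130, 130, 130, 130, 121, 30, 34]
169 [187, 147, 131, 123, 50, 39, 41, 43, 41, 40, 39, 38, 36, 34, 55, 130, 131, 131, 131, 123, 49, 33]
171 [186, 144, 130, 124, 68, 39, 41, 42, 41, 41, 39, 38, 36, 35, 50, 117, 130, 130, 131, 124, 50, 33]
173 [186, 142, 130, 125, 74, 39, 40, 42, 42, 40, 39, 39, 36, 34, 47, 108, 132, 132, 132, 127, 71, 32]
175 [185, 140, 131, 127, 92, 40, 41, 42, 42, 41, 39, 39, 36, 34, 42, 90, 131, 131, 131, 126, 77, 37]
177 [185, 140, 131, 131, 120, 79, 61, 53, 52, 53, 51, 56, 63, 81, 106, 132, 133, 132, 133, 133, 129, 99]
178 [187, 157, 132, 133, 133, 128, 122, 112, 115, 125, 118, 134, 126, 131, 131, 131, 132, 132, 132, 133, 133, 133]
179 [186, 157, 135, 134, 135, 133, 133, 135, 149, 152, 147, 124, 113, 130, 132, 133, 133, 134, 134, 133, 132, 131]
180 [186, 157, 135, 135, 135, 133, 132, 132, 100, 108, 103, 94, 113, 109, 133, 133, 135, 135, 135, 133, 133, 132]
```

View pics/c7.png

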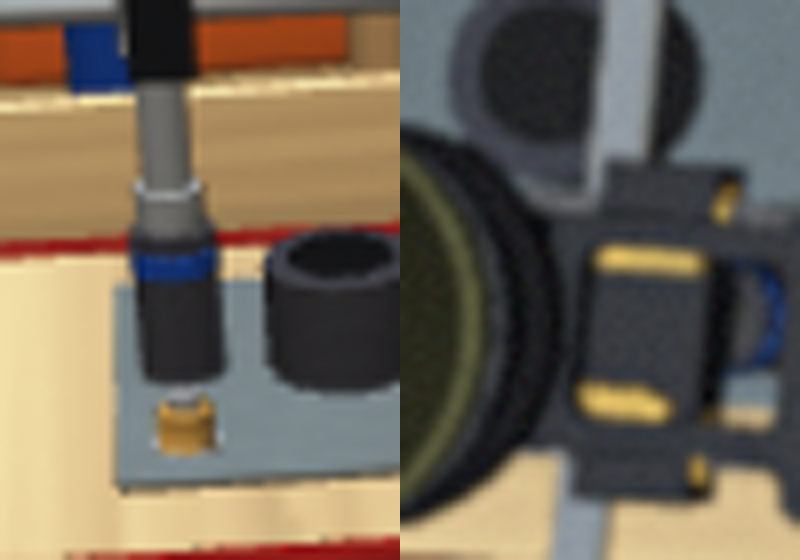

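carry_out([
  {"rot": [0,0,0],"xyz": [-0.0008,0.0014,0.003],"grip": 255},
  {"rot": [0,0,0],"xyz": [-0.0008,0.0014,0.006],"grip": 255},
  {"rot": [0,0,0],"xyz": [-0.0008,0.0014,0.009],"grip": 255},
  {"rot": [0,0,0],"xyz": [-0.0008,0.0014,0.012],"grip": 255},
  {"rot": [0,0,0],"xyz": [-0.0008,0.0014,0.015],"grip": 255},
  {"rot": [0,0,0],"xyz": [-0.0008,0.0014,0.018],"grip": 255},
  {"rot": [0,0,0],"xyz": [-0.0008,0.0014,0.018],"grip": 255},
])

```text
clock: 12.75
tool_pos: [0.4667, 0.2651, 0.2067]
eef_rot: [0.999, -0.037, 0.0, 0.0]
contact_force: [-0.8, -2.6, -0.6]
opening: 0.269
finger_force: 54.9
```

carry_out([
  {"rot": [0,0,0],"xyz": [0,0.0007,-0.001],"grip": 255},
  {"rot": [0,0,0],"xyz": [0,0.0015,-0.001],"grip": 255},
  {"rot": [0,0,0],"xyz": [0,0.0015,0],"grip": 255},
  {"rot": [0,0,0],"xyz": [0,0.0015,0],"grip": 255},
])

```text
clock: 13.08
tool_pos: [0.4665, 0.2644, 0.2067]
eef_rot: [0.999, -0.037, 0.0, -0.0]
contact_force: [-0.6, -0.8, -1.4]
opening: 0.266
finger_force: 54.9
```

```bash
python3 - <<'E'
from h import *
go([.4672,.2659,.212],-4.1)
s=np.mean([r.snapshot("side")[:,:,::-1].astype(float) for _ in range(4)],0).astype(np.uint8)
x=crop(s,225,140,50,60,10);cv2.imwrite("pics/c8.png",x)
go([.4672,.2659,.212],-4.1);print(r.get_state()["moment"])
E
```

```text
t 13.0833 tcp [0.4665 0.2644 0.2067] F [-0.6 -0.8 -1.4] xyz [0.0006, -0.0015, -0.0053] rot [-0.0002, -0.0004, -0.0016] q [-0.55  0.61 -0.08  1.87  0.07  0.66 -2.32]
t 13.2833 tcp [0.4664 0.2644 0.2066] F [ 0.2 -1.5 -1.6] xyz [0.0007, -0.0015, -0.0054] rot [-0.0001, -0.0003, -0.0016] q [-0.55  0.62 -0.08  1.87  0.07  0.66 -2.32]
[-0.34742159  0.10121857 -0.01462728]
```

View pics/c8.png

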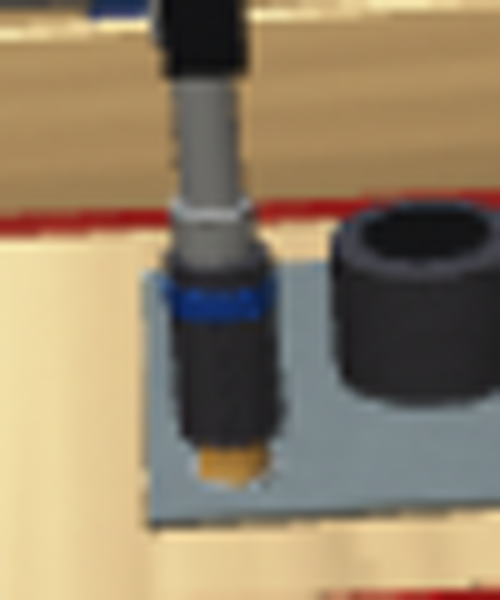

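carry_out([
  {"rot": [0,0,0],"xyz": [0,0.0007,0],"grip": 255},
  {"rot": [0,0,0],"xyz": [0,0.0012,0.001],"grip": 255},
  {"rot": [0,0,0],"xyz": [0,0.0012,0.002],"grip": 255},
  {"rot": [0,0,0],"xyz": [0,0.0012,0.002],"grip": 255},
])

```text
clock: 13.62
tool_pos: [0.4664, 0.2635, 0.2047]
eef_rot: [0.999, -0.037, 0.0, -0.0]
contact_force: [0.4, -1.0, 1.2]
opening: 0.262
finger_force: 54.8
```

```bash
python3 - <<'E'
from h import *
s=np.mean([r.snapshot("side")[:,:,::-1].astype(float) for _ in range(6)],0)
t=np.mean([r.snapshot("top")[:,:,::-1].astype(float) for _ in range(6)],0)
np.savez("b.npz",s=s,t=t)
d=np.load("avg.npz")
def f(t,x0,x1,y0,y1):
    b=t[y0:y1,x0:x1,0]-t[y0:y1,x0:x1,2]
    print("B-R",x0,y0);print(b.astype(int))
f(d["t"],128,140,286,304)
f(t,182,196,289,310)
g=s.mean(2)
for v in(176,178,180,182,183,184,185,186,187,188):print(v,g[v,238:258].astype(int).tolist())
go([.4672,.2659,.212],-4.1)
E
```

```text
B-R 128 286
[[ 18  18  18  18  19  18  19  18  19  19  18  18]
 [ 22  23  21  17  18  17  18  18  19  18  18  19]
 [ 33  40  33  21  14  11  13  14  14  16  18  18]
 [ 27  34  35  39  29  15   7   7   7  11  12  15]
 [ 13  12  19  31  44  38  20   5   0   4   5  10]
 [ 10  10  10  15  31  47  39  18   3   3   1   4]
 [  7   9  11   9  19  43  50  30   3   1   1   3]
 [ -9  -9   8  12  12  42  73  43   5   1   2   2]
 [-29 -32   0  12  10  35  70  48  11   0   0   0]
 [-31 -32   0  11  11  38  73  52  14   3   1   0]
 [-24 -25   1  10   8  32  63  45  11   0   1   1]
 [-11 -11   6  11  13  39  60  40   7   0   2   3]
 [  1   2   9  11  32  61  58  25   3   1   1   4]
 [  8   7   9  17  47  66  38   9   1   2   1   5]
 [ 10   9  13  33  55  51  17   1   0   3   7  10]
 [ 23  24  32  41  36  18   6   3   7   8  13  17]
 [ 50  40  30  23  14  12  12  13  15  15  18  18]
 [ 32  26  21  16  15  17  18  18  18  19  20  20]]
B-R 182 289
[[  8   8   7   2  -2   3   8   5   3   5   6   5   7   6]
 [ 11  12  10   8   7   8  10   6   7   7   6   7   7   7]
 [ -6   0   7   8   8   6   6   7   6  
[... 1515 characters left out ...]
 34, 33, 52, 114, 133, 133, 134, 133]
184 [188, 170, 135, 137, 130, 78, 48, 42, 43, 40, 40, 39, 37, 46, 93, 132, 131, 132, 133, 134]
185 [188, 170, 136, 136, 136, 132, 108, 65, 62, 52, 57, 61, 57, 76, 114, 133, 132, 132, 132, 133]
186 [187, 168, 136, 135, 135, 137, 143, 111, 108, 105, 104, 96, 88, 78, 131, 134, 133, 133, 133, 133]
187 [184, 142, 135, 135, 135, 138, 157, 124, 121, 118, 115, 109, 95, 80, 140, 142, 134, 136, 135, 135]
188 [183, 141, 134, 135, 134, 133, 132, 142, 140, 133, 127, 124, 125, 97, 144, 133, 134, 134, 134, 133]
t 14.2167 tcp [0.4662 0.2632 0.2045] F [-0.3 -0.3  1.1] xyz [0.0008, -0.0028, -0.0075] rot [0.0001, -0.0, -0.0016] q [-0.55  0.62 -0.08  1.88  0.07  0.65 -2.32]
```

```bash
python3 - <<'E'
from h import *
a=onz("top",135.4,294.8,.125)
for z in(.1315,.134):
    b=onz("top",193.0,299.0,z);print(a,b,b-a)
E
```

```text
[0.475809   0.36518539 0.125     ] [0.46741707 0.24914635 0.1315    ] [-0.00839193 -0.11603904  0.0065    ]
[0.475809   0.36518539 0.125     ] [0.46744171 0.2484776  0.134     ] [-0.00836729 -0.11670779  0.009     ]
```

carry_out([
  {"rot": [0,0,0],"xyz": [0,0,-0.005],"grip": 255},
  {"rot": [0,0,0],"xyz": [0,0,-0.012],"grip": 255},
  {"rot": [0,0,0],"xyz": [0,-0.002,-0.014],"grip": 255},
  {"rot": [0,0,0],"xyz": [0,-0.004,-0.014],"grip": 255},
  {"rot": [0,0,0],"xyz": [0,-0.004,-0.014],"grip": 255},
  {"rot": [0,0,0],"xyz": [0,-0.004,-0.014],"grip": 255},
])

```text
clock: 14.72
tool_pos: [0.4662, 0.2673, 0.2183]
eef_rot: [0.999, -0.036, -0.0, 0.0]
contact_force: [-0.8, 0.0, -6.6]
opening: 0.267
finger_force: 54.8
```

```bash
python3 - <<'E'
from h import *
t=np.mean([r.snapshot("top")[:,:,::-1].astype(float) for _ in range(6)],0)
b=t[289:312,184:196,0]-t[289:312,184:196,2];print(b.astype(int))
go([.4672,.2672,.212],-4.1)
E
```

```text
[[  9   8   5   7   6   6   5   5   7   6   7   7]
 [  8   8   8   5   8   9   8   6   5   6   6   7]
 [  7   5   5   7   5   7   7   6   6   8   6   7]
 [ 17  12   7   6   7   7   6   8   6   6   7   7]
 [ 48  38  15   3   3   6   7   8   7   7   8   7]
 [ 39  45  43  24   6   4   6   8   7   8   6   9]
 [ 19  32  57  50  18   4   4   7   6   7   7   8]
 [  7  18  44  61  39   7   4   6   6   8   8   8]
 [  4   9  25  50  45  15   4   7   8   8   7   7]
 [  1   7  14  44  64  26   6   5   8   9   7   8]
 [  3   8  10  34  59  32   5   6   8   6   8   4]
 [  3   7   9  29  55  30   9   5   8   8   7   7]
 [  2   6  10  29  47  21   7   5   8  10   8   8]
 [  1   7  18  40  46  16   7   5   6   6   8   9]
 [  5  11  31  54  39  12   6   8   9   8   7   8]
 [  8  24  48  47  23   7   7   6   8   9   8   6]
 [ 23  44  54  30   6   4   7   6   7   8   8   7]
 [ 34  44  32  13   8   6   6   8   8   8   7   8]
 [ 26  25  21  16  13   9   8   7   9   6   7   8]
 [ 21  21  21  20  14   9   7   6  10   7   6   7]
 [ 20  21  23  21  17   9   8   9   7   6   7   6]
 [  0   5   7   9  10  10   5   7   7   8   7   7]
 [-49 -46 -43 -33  -9   8   8   6   7   6   7   6]]
t 15.0167 tcp [0.4664 0.267  0.2184] F [ 0.1  0.7 -6.6] xyz [0.0007, -0.0003, 0.0064] rot [0.0004, 0.0002, -0.0017] q [-0.56  0.6  -0.08  1.86  0.07  0.69 -2.32]
```

```bash
python3 - <<'E'
from h import *
a=onz("top",135.4,294.8,.125)
for z in(.142,.1445,.147):
    b=onz("top",189.0,299.4,z);print(b-a)
E
```

```text
[-0.00903434 -0.1111135   0.017     ]
[-0.00900776 -0.11180232  0.0195    ]
[-0.00898119 -0.11249114  0.022     ]
```

carry_out([
  {"rot": [0,0,0],"xyz": [0.0004,0,0.003],"grip": 255},
  {"rot": [0,0,0],"xyz": [0.0004,0,0.006],"grip": 255},
  {"rot": [0,0,0],"xyz": [0.0004,0,0.009],"grip": 255},
  {"rot": [0,0,0],"xyz": [0.0004,0,0.011],"grip": 255},
  {"rot": [0,0,0],"xyz": [0.0004,0,0.011],"grip": 255},
])

```text
clock: 15.43
tool_pos: [0.4665, 0.2669, 0.2068]
eef_rot: [0.999, -0.037, -0.001, 0.0]
contact_force: [-0.0, 0.3, -6.1]
opening: 0.267
finger_force: 54.8
```

carry_out([
  {"rot": [0,0,0],"xyz": [0,0,0.002],"grip": 255},
  {"rot": [0,0,0],"xyz": [0,0,0.004],"grip": 255},
  {"rot": [0,0,0],"xyz": [0,0,0.006],"grip": 255},
  {"rot": [0,0,0],"xyz": [0,0,0.006],"grip": 255},
])

```text
clock: 15.77
tool_pos: [0.4667, 0.267, 0.2011]
eef_rot: [0.999, -0.037, -0.0, 0.0]
contact_force: [-0.2, -1.0, -7.4]
opening: 0.265
finger_force: 54.8
```

carry_out([
  {"rot": [0,0,0],"xyz": [0,0,0.002],"grip": 255},
  {"rot": [0,0,0],"xyz": [0,0,0.003],"grip": 255},
  {"rot": [0,0,0],"xyz": [0,0,0.003],"grip": 255},
])

```text
clock: 16.02
tool_pos: [0.4668, 0.267, 0.1983]
eef_rot: [0.999, -0.037, -0.0, 0.0]
contact_force: [0.0, -1.0, -6.7]
opening: 0.264
finger_force: 54.8
```

carry_out([
  {"rot": [0,0,0],"xyz": [0,0,0.002],"grip": 255},
  {"rot": [0,0,0],"xyz": [0,0,0.004],"grip": 255},
  {"rot": [0,0,0],"xyz": [0,0,0.004],"grip": 255},
])

```text
clock: 16.27
tool_pos: [0.4674, 0.2676, 0.1949]
eef_rot: [0.999, -0.037, 0.001, -0.0]
contact_force: [0.1, 1.2, -2.6]
opening: 0.266
finger_force: 54.8
```

carry_out([
  {"rot": [0,0,0],"xyz": [0,0,0.002],"grip": 255},
  {"rot": [0,0,0],"xyz": [0,0,0.003],"grip": 255},
  {"rot": [0,0,0],"xyz": [0,0,0.003],"grip": 255},
])

```text
clock: 16.52
tool_pos: [0.4674, 0.2675, 0.1919]
eef_rot: [0.999, -0.037, 0.001, -0.0]
contact_force: [0.2, 1.1, 0.6]
opening: 0.267
finger_force: 54.8
```

carry_out([
  {"rot": [0,0,0],"xyz": [0,0,-0.003],"grip": 255},
  {"rot": [0,0,0],"xyz": [0,0,-0.005],"grip": 255},
  {"rot": [0,0,0],"xyz": [0,0,-0.005],"grip": 255},
  {"rot": [0,0,0],"xyz": [0,0,-0.005],"grip": 255},
])

```text
clock: 16.85
tool_pos: [0.4664, 0.2666, 0.1961]
eef_rot: [0.999, -0.037, -0.001, 0.001]
contact_force: [0.5, 0.2, -7.0]
opening: 0.266
finger_force: 54.8
```

carry_out([
  {"rot": [0,0,0],"xyz": [0,0,0],"grip": 255},
  {"rot": [0,0,0],"xyz": [0,0,0],"grip": 255},
  {"rot": [0,0,0],"xyz": [0,0,0],"grip": 255},
], squeeze=5)

```text
clock: 17.1
tool_pos: [0.4667, 0.2668, 0.1963]
eef_rot: [0.999, -0.037, -0.0, 0.0]
contact_force: [-0.1, -0.2, -6.1]
opening: 0.272
finger_force: 5.0
```

```bash
python3 - <<'E'
from h import *
s=np.mean([r.snapshot("side")[:,:,::-1].astype(float) for _ in range(4)],0).astype(np.uint8)
cv2.imwrite("pics/c9.png",crop(s,225,140,50,60,10))
go([.4672,.2659,.212],-4.1)
E
```

```text
t 17.3 tcp [0.4669 0.267  0.1965] F [-0.5 -0.4 -5.7] xyz [0.0004, 0.0011, -0.0155] rot [0.0002, 0.0001, -0.0016] q [-0.56  0.63 -0.08  1.88  0.08  0.63 -2.33]
```

View pics/c9.png

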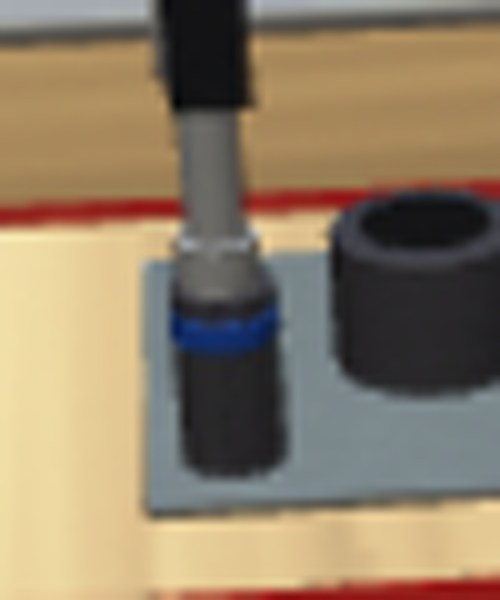

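carry_out([
  {"rot": [0,0,0],"xyz": [0,0,0],"grip": 150},
  {"rot": [0,0,0],"xyz": [0,0,0],"grip": 120},
  {"rot": [0,0,0],"xyz": [0,0,0],"grip": 80},
  {"rot": [0,0,0],"xyz": [0,0,0],"grip": 50},
  {"rot": [0,0,0],"xyz": [0,0,0],"grip": 50},
  {"rot": [0,0,0],"xyz": [0,0,0],"grip": 50},
  {"rot": [0,0,0],"xyz": [0,0,0],"grip": 50},
])

```text
clock: 17.88
tool_pos: [0.467, 0.2671, 0.1966]
eef_rot: [0.999, -0.037, 0.0, -0.0]
contact_force: [0.2, -0.0, -0.8]
opening: 0.778
finger_force: 0.0
```

carry_out([
  {"rot": [0,0,0],"xyz": [0,0,-0.01],"grip": 50},
  {"rot": [0,0,0],"xyz": [0,0,-0.03],"grip": 50},
  {"rot": [0,0,0],"xyz": [0,0,-0.06],"grip": 50},
  {"rot": [0,0,0],"xyz": [0,0,-0.09],"grip": 50},
  {"rot": [0,0,0],"xyz": [0,0,-0.12],"grip": 50},
  {"rot": [0,0,0],"xyz": [0,0,-0.13],"grip": 50},
  {"rot": [0,0,0],"xyz": [0,0,-0.13],"grip": 50},
  {"rot": [0,0,0],"xyz": [0,0,-0.13],"grip": 50},
])

```text
clock: 18.55
tool_pos: [0.4669, 0.2671, 0.3271]
eef_rot: [0.999, -0.037, 0.001, -0.0]
contact_force: [-0.4, 0.0, -0.1]
opening: 0.805
finger_force: 0.0
```

```bash
python3 - <<'E'
from h import *
s=np.mean([r.snapshot("side")[:,:,::-1].astype(float) for _ in range(4)],0).astype(np.uint8)
cv2.imwrite("pics/c10.png",crop(s,190,90,110,110,5))
go([.4672,.2659,.212],-4.1)
E
```

```text
t 18.75 tcp [0.4662 0.2666 0.3252] F [-0.4 -0.9  0.3] xyz [0.0013, 0.0005, 0.1132] rot [0.0019, 0.0023, -0.0015] q [-0.55  0.47 -0.09  1.71  0.05  0.96 -2.3 ]
```

View pics/c10.png

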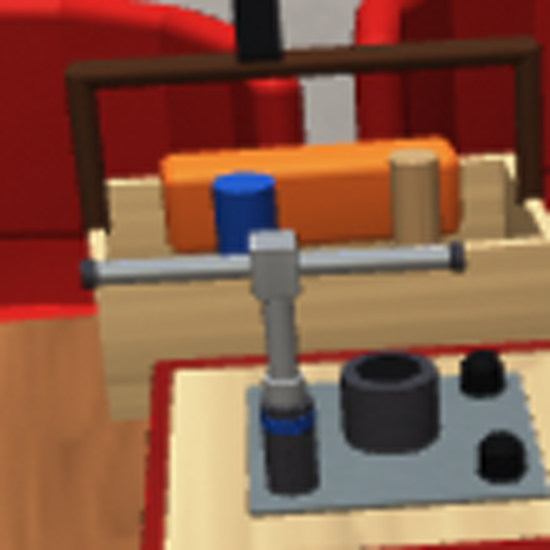

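The tool stands upright on the bare nut: its collar is on the socket (crop about 285, 390), the rim is on the plate (290, 490), and the gripper is clear.

```bash
python3 -c "
from plant import r
print(r.finish_job())"
```

```text
the job is handed in; nothing more can be done
None
```

I handed the job in. The last picture before that shows the T-handle clicked into the blue-banded socket and standing upright on the bare nut, rim on the plate, gripper clear; no verdict came back.

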